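# Unpack the storage case onto the display shelf

### The arm

A 7-joint arm with a two-finger parallel gripper is mounted at the origin on the work surface. World frame = base frame: x ahead of the robot, y to its left, z up, the work surface at z = 0. Lengths are in m, angles in rad, forces in N, time in s.
With the tool pointing down it reaches from about 0.35 to 0.9 m from the base axis. Payload 19.9 kg.
Tool frame: the origin (TCP) lies at the very end of the fingers, on their centre line; the grasp point (between the pads) lies grip_depth behind it (grip_depth is the distance from the TCP to the grasp point, in m); z points along the fingers, y is the line along which they close (so a half turn about z gives the same grasp; the last joint's range is limited). The gripper opens to 94 mm and grips with 3 to 60 N. Pads are 16 mm wide; open, the fingers measure 119 mm over their backs; the gripper's body (75 mm by 177 mm) begins 78 mm behind the grasp point.
Start: joints at [1.286, 0.417, -0.01, 1.614, 0.005, 1.111, -0.053], TCP at [0.15, -0.607, 0.205] pointing down, gripper open.
Joint ranges: [-2.81, 2.81], [-0.39, 2.02], [-1.27, 1.25], [0.06, 2.57], [-1.19, 4.33], [0.19, 2], [-2.82, 2.82]. Speed limits (rad/s): [1.89, 1.89, 2.39, 2.39, 3.01, 3.01, 3.01].

### API

Orientations are given as a unit quaternion [x, y, z, w].
In Python, from cell import move_ptp, move_linear, goto_joints, command_gripper, dwell, solve_ik, camera, Unreachable, sign_off, current_time_s, current_qpos, current_qvel, current_joint_efforts, current_ee_pos, current_tool_rot, current_wrist_force, current_wrist_torque, current_opening, current_grasp_force, grip_depth gives the robot as it stands. The module is installed in compiled form; this text tells all that it offers. Calls block until the motion is done:
- move_ptp(position, orientation): joint-space move of the TCP to a pose.
- move_linear(position, frame=None, rate=0.15): straight line of the TCP; frame=None keeps the orientation; rate is the mean speed in m/s.
- goto_joints(angles): joint-space move.
- command_gripper(opening, effort=None): opening from 0.0 (shut) to 1.0 (fully open); effort is the grip in N (None keeps the last); returns when the fingers have stopped.
- dwell(seconds).
- solve_ik(position, orientation): joint angles nearest the present ones, or None.
- camera(name): name is "scene" or "top" or "wrist"; returns a dict with "img" (400x640x3 uint8, red, green, blue), "fov_y" (degrees; the focal length in pixels is half the picture's height over the tangent of half this angle, whatever the lens; pixels are square), "cx", "cy" (the principal point, pixels), "xyz" and "orientation" of the camera in the world. Camera axes: x right, y up, looking along -z (the intrinsics and any distortion apply to the point x, -y, -z); pixel columns grow to the right and rows downward; lengths in m; the calibration is good to about 2 mm. A picture is of the moment at which its call begins. There is no depth.
A pose or a line that the arm cannot do raises Unreachable and nothing moves.
- sign_off(): hands the job in; it is judged then, once.
Readings, each from a call of its own:
- current_time_s(): time.
- current_qpos(): joint angles.
- current_qvel(): joint speeds.
- current_joint_efforts(): joint torques, N m.
- current_ee_pos(): TCP position.
- current_tool_rot(): TCP orientation.
- current_wrist_force(): force on the tool from outside, world axes, zero at the start.
- current_wrist_torque(): the same for the moment, N m.
- current_opening(): opening from 0.0 (shut) to 1.0 (fully open).
- current_grasp_force(): force on a finger pad.
Only numpy, scipy, OpenCV 4.12 (cv2) and the standard library are available. Lean on these libraries where they do the work, as an engineer would, in place of code of your own. Each camera call takes 0.05 s, during which the arm holds its last target. There are 200 camera calls.

### The job

Swing the storage case's lid right back and unpack every tin and can onto the stepped shelf: the rectangular tins in one neat row on the upper step, long sides along the shelf, the round cans in one on the lower step, each row upright, centred on the rubber strip, with neighbours side by side no more than about 1 cm apart. When all are on the shelf, press the lid of the empty case shut until its catch snaps, and leave the plate, mug and stapler where they are.

Things in the scene. Friction and masses are not known exactly. Their poses are not given: they have to be found in the camera images.
- tote: base of a grey plastic clamshell case, 300 x 185 x 34 mm (x, y, z), walls and floor 5 mm, fixed; origin on the table under its centre. The lid hinge is along its +y wall (to the robot's left). Tins and cans stand on its floor (5 mm above the origin) in two lines along x, up to three a line, 88 mm apart in x and 72 mm in y, about square to the case; some places are empty
- lid (a joint): case lid's hinge angle, rad: 0 shut to 1.9 (just past upright). A shell 304 x 188 mm, 47 mm deep from hinge line to top face; a black tab (80 mm long) reaches 22 mm beyond its free edge at the top. Stays where left; starts half open. Push it round its arc with 2 to 5 N: straight sideways it can jam. A sprung catch stops it shutting at about 0.07; 6 to 12 N on the free edge snaps it past
- lid_edge (a point): point on the lid's outer (top when shut) face, middle of its free edge: 185 mm from the hinge line and 47 mm above it when shut; moves with the lid
- lid_hinge (a point): middle of the hinge line, on the rim of the case's +y wall, 34 mm above the table; axes as the case's: hinge line along x, the closed lid extends to -y, z up
- shelf: plywood two-step shelf, fixed; origin on the table under the upright face between the steps; x points from the lower to the upper step (away from the robot), y along the steps (300 mm long, centred). Lower step: 120 mm deep, top at 20 mm. Upper step: 115 mm deep, top at 50 mm. A flush black rubber strip, 10 mm wide, runs along the middle of each step
- upper_row (a point): middle of the rubber strip on the upper step, on its surface; strip runs along y, axes as the shelf's
- lower_row (a point): middle of the rubber strip on the lower step, on its surface; strip runs along y, axes as the shelf's
- tin0: rectangular bare metal tin, 44 x 60 x 62 mm (x, y, z), about 0.2 kg; origin under its centre, z up; may be absent (None)
- tin1: rectangular bare metal tin, 44 x 60 x 62 mm (x, y, z), about 0.2 kg; origin under its centre, z up; may be absent (None)
- tin2: rectangular bare metal tin, 44 x 60 x 62 mm (x, y, z), about 0.2 kg; origin under its centre, z up; may be absent (None)
- can0: round can with a white paper label, 58 mm across, 60 mm high, about 0.25 kg; origin under its centre, z up; may be absent (None)
- can1: round can with a white paper label, 58 mm across, 60 mm high, about 0.25 kg; origin under its centre, z up; may be absent (None)
- can2: round can with a white paper label, 58 mm across, 60 mm high, about 0.25 kg; origin under its centre, z up; may be absent (None)
- plate: loose brass plate, 110 mm across, 20 mm high, a bystander; origin under its centre
- mug: loose white mug, 76 mm across, 90 mm high, handle at its +y, a bystander; origin under its centre
- stapler: loose dark stapler, 130 x 34 x 45 mm, a bystander; origin under its centre

How it is judged:
By the outcome, as a careful person would: the job done as asked, in the order asked, and still so for the second after the job is handed in, with the robot touching nothing.
Of tin0, tin1, tin2 only 2 to 3 are there at a start; the rules pass over those that are not, and their reading is None.
Of can0, can1, can2 only 2 to 3 are there at a start; the rules pass over those that are not, and their reading is None.
At some moment in a run one of tin0, tin1, tin2, can0, can1, can2 may be knocked a few centimetres aside while the robot is not near it.
It also fails if it takes over 210 s, if anything falls off the work surface, if the arm or the gripper's body presses on something with over 40 N, if the wrist force passes 120 N, or if a joint passes its speed limit or range.

## Working session

There is one attempt and no reset: what is moved stays moved. The work goes in short steps, each a Python script; the robot and the scene stay as the last script left them, time stands still between calls to the robot, and variables do not carry over. Pictures are saved under pics/ and viewed, at most 14 in all, crops included, and the job is handed in when it is done.

```bash
mkdir -p pics; ls
cat > h.py <<'E'
import numpy as np, cv2
from scipy.spatial.transform import Rotation as R
from cell import *
def save(name, fn):
    c=camera(name); cv2.imwrite('pics/'+fn, c['img'][:,:,::-1]); np.save('pics/'+fn[:-4]+'.npy', c, allow_pickle=True); return c
def load(fn): return np.load('pics/'+fn+'.npy', allow_pickle=True).item()
def ray(c,u,v):
    f=200/np.tan(np.radians(c['fov_y'])/2)
    d=np.array([(u-c['cx'])/f, -(v-c['cy'])/f, -1.0])
    return R.from_quat(c['orientation']).apply(d)
def px2z(c,u,v,z):
    d=ray(c,u,v); o=np.array(c['xyz']); return o+d*(z-o[2])/d[2]
def proj(c,p):
    f=200/np.tan(np.radians(c['fov_y'])/2)
    q=R.from_quat(c['orientation']).inv().apply(np.array(p)-c['xyz'])
    return c['cx']+f*q[0]/-q[2], c['cy']-f*q[1]/-q[2]
E
python3 - <<'E'
from h import *
for n in ['scene','top','wrist']:
    c=save(n,n+'0.png'); print(n,{k:v for k,v in c.items() if k!='img'})
print(current_tool_rot(),grip_depth,current_ee_pos(),current_time_s())
E
```

```text
pics
scene {'fov_y': 54.96987625712623, 'cx': 318.6427109152481, 'cy': 197.35493844254162, 'xyz': array([ 1.36291385, -0.04344645,  0.87588391]), 'orientation': array([0.26781518, 0.2850494 , 0.68298364, 0.61689157])}
top {'fov_y': 47.76124532806423, 'cx': 312.25110905929387, 'cy': 201.04405678881648, 'xyz': array([ 0.45316468, -0.09240636,  1.35319631]), 'orientation': array([ 0.0147661 , -0.02097454, -0.7020476 ,  0.7116679 ])}
wrist {'fov_y': 65.84247401488194, 'cx': 316.74989356053305, 'cy': 198.8340595836165, 'xyz': array([ 0.22177356, -0.58768746,  0.38536015]), 'orientation': array([-0.10007858,  0.07849282, -0.61075127,  0.78154081])}
[ 9.92639923e-01  1.21102314e-01 -9.06990958e-05 -4.51270994e-04] 0.0188 [ 0.15018076 -0.60640269  0.20496674] 0.15
```

View pics/top0.png

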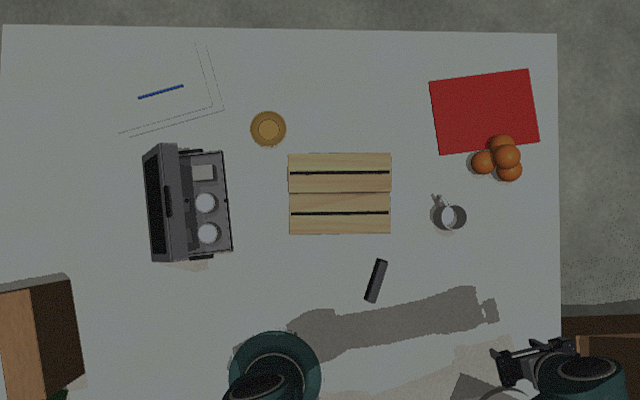

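View pics/scene0.png

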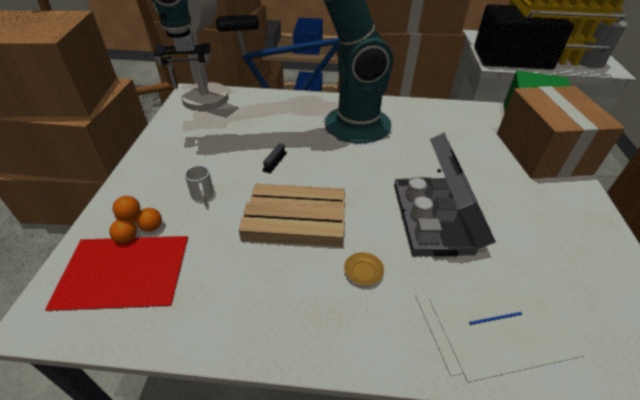

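Run:
```python
from h import *
c=load('top0')['img'][:,:,::-1]
a=cv2.resize(c[130:280,130:250],None,fx=4,fy=4,interpolation=cv2.INTER_CUBIC)
a=cv2.convertScaleAbs(a,alpha=1.6)
b=cv2.resize(c[140:250,275:405],None,fx=2.4,fy=2.4,interpolation=cv2.INTER_CUBIC)
o=np.zeros((600,480+b.shape[1],3),np.uint8);o[:,:480]=a;o[:b.shape[0],480:]=b
cv2.imwrite('pics/crop1.png',o)
```

```text
(no output)
```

View pics/crop1.png

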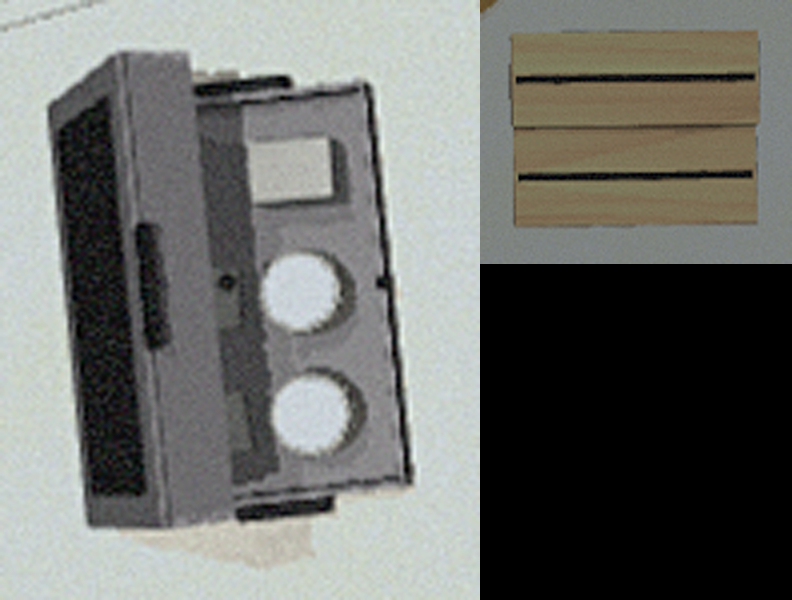

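Run:
```python
from h import *
from scipy.optimize import least_squares
c=load('top0'); s=load('scene0')
A=px2z(c,130+367/4,130+83/4,.034);B=px2z(c,130+410/4,130+486/4,.034)
print('corners',A,B,np.linalg.norm(A-B))
d=(A-B)[:2]; yaw=np.arctan2(d[1],d[0]); n=np.array([-np.sin(yaw),np.cos(yaw)])
ctr=(A+B)[:2]/2+n*.0925; print('tote',ctr,'yaw',yaw)
x=np.array([np.cos(yaw),np.sin(yaw)])
for nm,u,v in [('tin',291,170),('can',301,291),('can',312,413)]:
    p=px2z(c,130+u/4,130+v/4,.065 if nm=='can' else .067)[:2]; print(nm,p,'in tote',(p-ctr)@x,(p-ctr)@n)
P=lambda u,v,z: px2z(c,275+(u-480)/2.4,140+v/2.4,z)
for a,b,z in [((516,80),(755,76),.05),((518,177),(753,173),.02),((513,31),(757,31),.05),((514,225),(758,222),.02)]:
    a=P(*a,z);b=P(*b,z); print('strip',(a+b)/2,np.linalg.norm(a-b),np.arctan2(*(a-b)[[1,0]])-np.pi/2)
hinge=np.r_[ctr+n*.0925,.034]; 
def edge(t,off=0):
    r,h=.185,.047   # shut: -n*r + z*h ; opening raises free edge
    return hinge+np.r_[-n,0]*(r*np.cos(t)-h*np.sin(t)) + np.array([0,0,1])*(r*np.sin(t)+h*np.cos(t))
for t in np.arange(.6,1.6,.1): print(round(t,2),edge(t).round(3),np.round(proj(c,edge(t)),1),np.round(proj(s,edge(t)),1))
```

```text
corners [0.66411118 0.16406156 0.034     ] [0.37013228 0.12600075 0.034     ] 0.2964324861116628
tote [0.50524508 0.23676553] yaw 0.12875163631046263
tin [0.5955446  0.21029727] in tote 0.08615368226987945 -0.037843288546431667
can [0.50933204 0.20144783] in tote -0.0004815193607405367 -0.03555011689124101
can [0.42277242 0.19146348] in tote -0.08760663921403117 -0.03433789962020416
strip [ 0.60314866 -0.18231177  0.05      ] 0.2889789025762519 0.03121857377110482
strip [ 0.48672617 -0.18560965  0.02      ] 0.2893665969333446 0.030607962388381482
strip [ 0.660297   -0.18111061  0.05      ] 0.29561044228241795 0.014819814427143863
strip [ 0.42720148 -0.18684446  0.02      ] 0.2997467815271541 0.025451613458194355
0.6 [0.51  0.203 0.177] [194.7 200.6] [431.3 173.5]
0.7 [0.508 0.218 0.189] [187.7 201.1] [437.5 170.2]
0.8 [0.506 0.234 0.199] [180.4 201.6] [444.1 167.3]
0.9 [0.503 0.251 0.208] [172.7 202.2] [450.9 164.8]
1.0 [0.501 0.269 0.215] [164.8 202.9] [457.9 162.8]
1.1 [0.499 0.287 0.22 ] [156.9 203.6] [465.  161.3]
1.2 [0.496 0.305 0.223] [148.9 204.4] [472.1 160.3]
1.3 [0.494 0.324 0.225] [141.1 205.3] [479.1 159.8]
1.4 [0.491 0.343 0.224] [133.5 206.1] [485.9 159.9]
1.5 [0.489 0.362 0.222] [126.3 207.1] [492.4 160.5]
```

Run:
```python
from h import *
c=load('scene0')['img'][:,:,::-1]
a=cv2.resize(c[125:270,380:510],None,fx=4,fy=4,interpolation=cv2.INTER_CUBIC)
cv2.imwrite('pics/crop2.png',cv2.convertScaleAbs(a,alpha=1.8))
```

```text
(no output)
```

View pics/crop2.png

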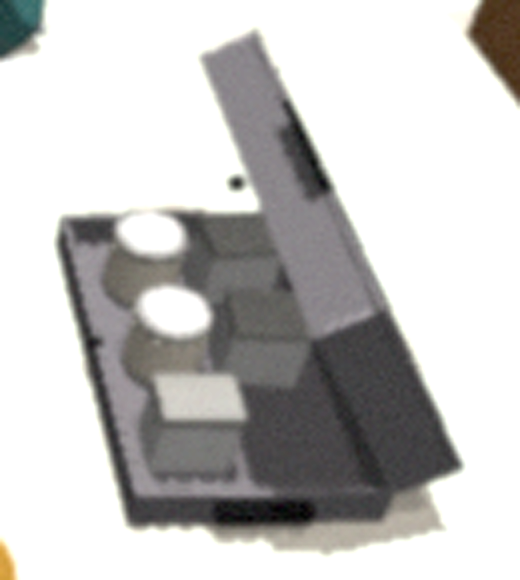

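```bash
cat >> h.py <<'E'
YAW=.1288; C=np.array([.5055,.2365]); TX=np.array([np.cos(YAW),np.sin(YAW)]); TN=np.array([-TX[1],TX[0]])
SY=.029; SX=np.array([np.cos(SY),np.sin(SY)]); SN=np.array([-SX[1],SX[0]])
UP=np.array([.6031,-.1823,.05]); LO=np.array([.4867,-.1856,.02])
H=C+TN*.0925
def down(a):
    y=np.array([np.cos(a),np.sin(a),0]); z=np.array([0,0,-1.]); return R.from_matrix(np.c_[np.cross(y,z),y,z]).as_quat()
def best(p,a):
    o=[(q,down(b)) for b in (a,a+np.pi) if (q:=solve_ik(p,down(b))) is not None]
    return min(o,key=lambda t:abs(t[0][6]))[1]
def rim(t,r=.185,h=0,x=0,back=0):
    d=-(r*np.cos(t)-h*np.sin(t)); return np.r_[H+TN*(d-back)+TX*x, .034+r*np.sin(t)+h*np.cos(t)]
E
python3 - <<'E'
from h import *
command_gripper(0.0,20)
X=.05
p=rim(.8,x=X,back=.03); p[2]=.30
q=best(p,YAW); print(solve_ik(p,q))
move_ptp(p,q)
p[2]=.16; move_linear(p)
print(current_time_s(),current_wrist_force().round(1))
for t in np.arange(.9,1.86,.12):
    p=rim(t,x=X,back=.010); p[2]-=.02
    move_linear(p,rate=.08); print(round(t,2),current_wrist_force().round(1))
for t in (1.88,1.91,1.94):
    p=rim(t,x=X,back=.010); p[2]-=.02
    move_linear(p,rate=.05); f=current_wrist_force(); print(round(t,2),f.round(1))
    if np.linalg.norm(f)>9: break
p=rim(1.9,x=X,back=.06);p[2]-=.02; move_linear(p)
p[2]=.33; move_linear(p,rate=.2)
print(current_time_s()); save('top','top1.png'); save('wrist','w1.png')
E
```

```text
[ 0.43816798  0.48860761 -1.11205993  1.55671445  0.44354004  1.37412909
 -0.58642732]
5.7667 [-0.9 -0.4 -0.1]
0.9 [-0.2 -1.1  0.5]
1.02 [ 0.2 -1.  -0.4]
1.14 [ 0.7 -0.4 -0.8]
1.26 [-0.3 -0.   0.3]
1.38 [ 0.6  0.3 -0.3]
1.5 [-0.1 -0.6 -0. ]
1.62 [ 0.1 -0.2  0. ]
1.74 [ 0.3 -0.6  0.8]
1.86 [-0.8  0.   0. ]
1.88 [-0.1 -0.3  0.6]
1.91 [-0.4  0.   0.5]
1.94 [  0.1 -15.6   9.1]
11.9
```

Run:
```python
from h import *
c=load('top1')['img'][:,:,::-1]; w=load('w1')['img'][:,:,::-1]
a=cv2.convertScaleAbs(cv2.resize(c[130:280,115:255],None,fx=3,fy=3,interpolation=cv2.INTER_CUBIC),alpha=1.6)
w=cv2.resize(w,(380,238))
o=np.zeros((450,800,3),np.uint8);o[:,:420]=a;o[:238,420:]=w
cv2.imwrite('pics/crop3.png',o)
```

```text
(no output)
```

View pics/crop3.png

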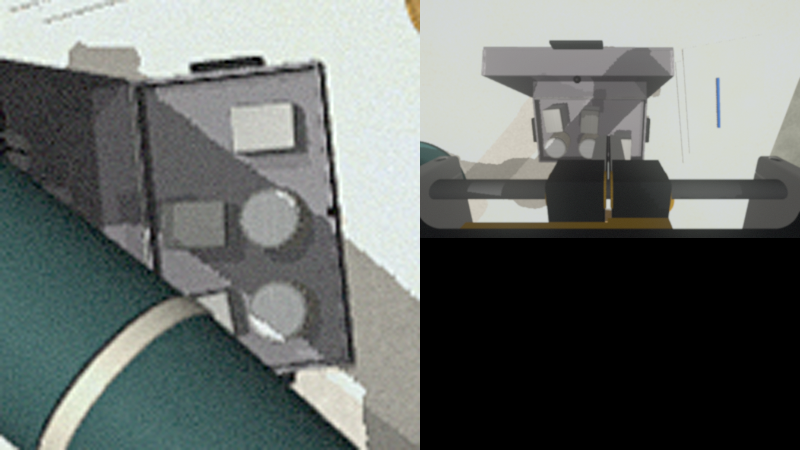

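Run:
```python
from h import *
p=current_ee_pos(); p[2]=.45; move_linear(p,rate=.25)
command_gripper(1.0,20)
q=current_qpos(); print(q.round(2))
goto_joints([-.36,.25,0,1.5,0,np.pi-1.75,.0]); print(current_ee_pos().round(3))
L=np.array([.5,-.2,.33])
move_ptp(L,down(SY)); print(current_qpos().round(3),current_time_s())
c=save('top','top2.png'); s=save('scene','scene2.png')
a=cv2.convertScaleAbs(cv2.resize(c['img'][130:280,130:250,::-1],None,fx=3.6,fy=3.6,interpolation=cv2.INTER_CUBIC),alpha=1.6)
cv2.imwrite('pics/crop4.png',a)
```

```text
[ 0.04  0.51 -1.08  1.16  0.45  1.71 -0.78]
[0.559 0.179 0.358]
[ 0.069  0.168  0.289  1.67  -0.05   1.311  0.399] 16.7917
```

View pics/crop4.png

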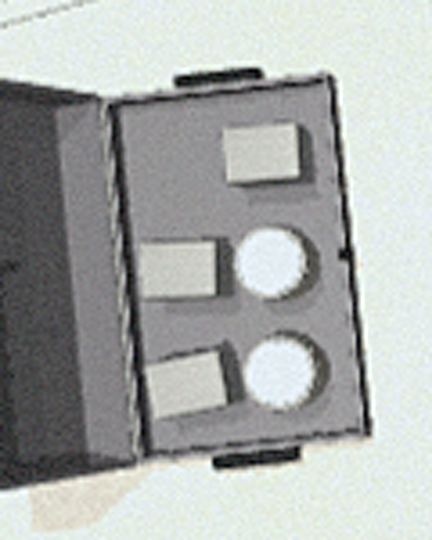

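```bash
cat >> h.py <<'E'
I={'A':[(222,127),(298,122),(302,182),(226,186)],'B':[(140,241),(216,239),(217,297),(142,300)],'C':[(145,365),(220,350),(230,402),(152,418)],'p':[(271,263)],'q':[(280,371)]}
def item(k,c=None):
    c=c or load('top2'); P=np.array([px2z(c,130+u/3.6,130+v/3.6,.067 if k in 'ABC' else .065)[:2] for u,v in I[k]])
    if len(P)==1: return P[0],YAW
    d=(P[0]-P[1])+(P[3]-P[2]); return P.mean(0),-np.arctan2(d[0],d[1])
def shift(ks,c):
    r=load('top2')['img'].max(2); g=c['img'].max(2); out={}
    for k in ks:
        u,v=(np.mean(I[k],0)/3.6+130).round().astype(int)
        t=r[v-13:v+14,u-13:u+14]; w=g[v-27:v+28,u-27:u+28]
        _,s,_,l=cv2.minMaxLoc(cv2.matchTemplate(w,t,cv2.TM_CCOEFF_NORMED)); out[k]=(l[0]-14,l[1]-14,round(s,2))
    return out
L=np.array([.5,-.2,.33])
def pickplace(k,dst,xy=None,yaw=None,zb=.005):
    if xy is None: xy,yaw=item(k)
    tin=k in 'ABC'; op=.75 if tin else .83
    command_gripper(op,30)
    move_ptp(np.r_[xy,.2],down(yaw)); move_linear(np.r_[xy,zb+.019],rate=.15)
    print(k,'down F',current_wrist_force().round(1)); command_gripper(0,30)
    print('open mm',round(current_opening()*94,1),'gf',round(current_grasp_force(),1))
    move_linear(np.r_[xy,.24],rate=.2); print('lift F',current_wrist_force().round(1),round(current_grasp_force(),1))
    if current_grasp_force()<5: raise SystemExit('lost')
    move_ptp(np.r_[dst[:2],.24],down(SY)); move_linear(np.r_[dst[:2],dst[2]+.0195],rate=.12)
    print('placed F',current_wrist_force().round(1)); command_gripper(op,30)
    move_linear(np.r_[dst[:2],.24],rate=.2)
def up(y): return UP+np.r_[SN*y,0]
def lo(y): return LO+np.r_[SN*y,0]
E
python3 - <<'E'
from h import *
for k in I: 
    p,y=item(k); print(k,p.round(4),round(y,3),((p-C)@TX).round(4),((p-C)@TN).round(4))
c=camera('top'); print(shift('ABCpq',c))
pickplace('A',up(.065))
move_ptp(L,down(SY)); c=save('top','top3.png'); print(shift('BCpq',c),current_time_s())
E
```

```text
A [0.5946 0.2102] 0.074 0.085 -0.0375
B [0.5025 0.2734] 0.047 0.0017 0.037
C [0.4124 0.2646] 0.214 -0.0887 0.0398
p [0.5085 0.2013] 0.129 -0.0016 -0.0352
q [0.4233 0.1921] 0.129 -0.0872 -0.0335
{'A': (0, 0, 0.99), 'B': (0, 0, 0.99), 'C': (0, 0, 0.99), 'p': (0, 0, 1.0), 'q': (0, 0, 1.0)}
A down F [0.3 0.3 0.4]
open mm 43.7 gf 29.9
lift F [ 0.7 -0.7 -2.9] 29.9
placed F [ 0.2  0.1 -3.1]
{'B': (0, 0, 0.99), 'C': (0, 0, 0.99), 'p': (0, 0, 1.0), 'q': (0, 0, 1.0)} 27.3667
```

Run:
```python
from h import *
pickplace('B',up(0))
move_ptp(np.array([.42,.0,.33]),down(SY)); c=save('top','top4.png'); save('scene','scene4.png'); print(shift('Cpq',c),current_time_s())
w=save('wrist','w4.png')
a=cv2.convertScaleAbs(cv2.resize(c['img'][140:250,275:405,::-1],None,fx=4,fy=4,interpolation=cv2.INTER_CUBIC),alpha=1.3)
cv2.imwrite('pics/crop5.png',a)
```

```text
B down F [-0.5  0.5  0.5]
open mm 43.8 gf 30.0
lift F [ 0.3 -0.4 -3.8] 30.0
placed F [ 0.5 -0.1 -2.4]
{'C': (0, 0, 0.99), 'p': (0, 0, 0.89), 'q': (-4, -8, 0.31)} 38.5083
```

View pics/crop5.png

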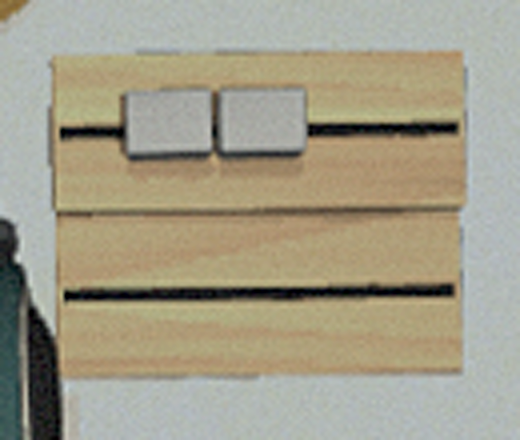

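Run:
```python
from h import *
c4=load('top4')
for y in (.065,0):
    p=up(y); p[2]=.112; print(np.round((np.array(proj(c4,p))-[275,140])*4,1))
move_ptp(L,down(SY)); s=shift('Cpq',save('top','top5.png')); print(s)
if all(abs(a)+abs(b)<2 and d>.85 for a,b,d in s.values()):
    pickplace('C',up(-.065))
    move_ptp(L,down(SY)); s=shift('pq',save('top','top6.png')); print(s)
    if all(abs(a)+abs(b)<2 and d>.85 for a,b,d in s.values()):
        pickplace('p',lo(.0315)); move_ptp(L,down(SY)); s=shift('q',save('top','top7.png')); print(s)
print(current_time_s())
```

```text
[171.6 121.2]
[265.7 119.9]
{'C': (0, 0, 0.99), 'p': (0, 0, 0.95), 'q': (8, 7, 0.84)}
39.475
```

Run:
```python
from h import *
c=load('top5'); a=cv2.convertScaleAbs(cv2.resize(c['img'][130:280,130:250,::-1],None,fx=3.6,fy=3.6,interpolation=cv2.INTER_CUBIC),alpha=1.6)
cv2.imwrite('pics/crop6.png',a)
```

```text
(no output)
```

View pics/crop6.png

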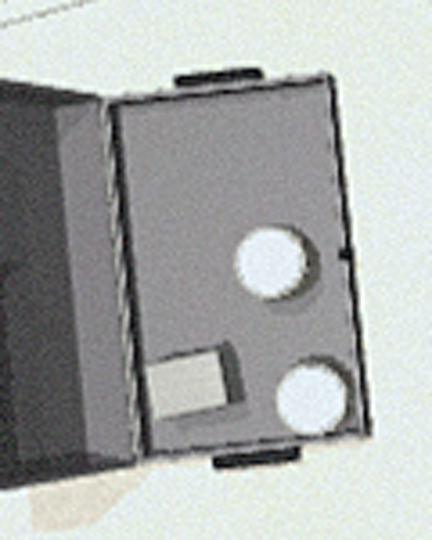

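```bash
sed -i "s/zb=.005):/zb=.005,dz=.019):/; s/zb+.019\]/zb+dz]/; s/dst\[2\]+.0195\]/dst[2]+dz+.0005]/" h.py; sed -i "s/'q':\[(280,371)\]/'q':[(311,397)]/" h.py
sed -i "s/r=load('top2')\['img'\]/r=load('top5')['img']/" h.py
python3 - <<'E'
from h import *
p,_=item('q'); print((p-C)@TX,(p-C)@TN)
ok=lambda s: all(abs(a)+abs(b)<2 and d>.85 for a,b,d in s.values())
pickplace('C',up(-.065))
move_ptp(L,down(SY)); s=shift('pq',save('top','top6.png')); print(s)
if ok(s):
    pickplace('p',lo(.0315)); move_ptp(L,down(SY)); s=shift('q',save('top','top7.png')); print(s)
    if ok(s):
        pickplace('q',lo(-.0315),dz=.0335); move_ptp(np.array([.42,.05,.33]),down(SY)); c=save('top','top8.png'); save('scene','scene8.png')
        a=cv2.convertScaleAbs(cv2.resize(c['img'][140:250,275:405,::-1],None,fx=4,fy=4,interpolation=cv2.INTER_CUBIC),alpha=1.1)
        cv2.imwrite('pics/crop7.png',a)
print(current_time_s())
E
```

```text
-0.11035613033097513 -0.055571713710561466
C down F [0.2 0.1 0.3]
open mm 43.9 gf 30.0
lift F [ 0.2  0.3 -2.6] 30.0
placed F [ 0.1  0.5 -1.8]
{'p': (0, 0, 1.0), 'q': (0, 0, 1.0)}
p down F [-0.5  0.9  0.2]
open mm 57.3 gf 30.0
lift F [-0.3 -0.3 -2.9] 30.0
placed F [-0.7  0.6 -2.4]
{'q': (0, 0, 1.0)}
q down F [ 0.5  0.1 -0.7]
open mm 57.5 gf 30.0
lift F [-0.1  0.3 -1.6] 30.0
placed F [-0.5  0.8 -1.8]
71.2583
```

View pics/crop7.png

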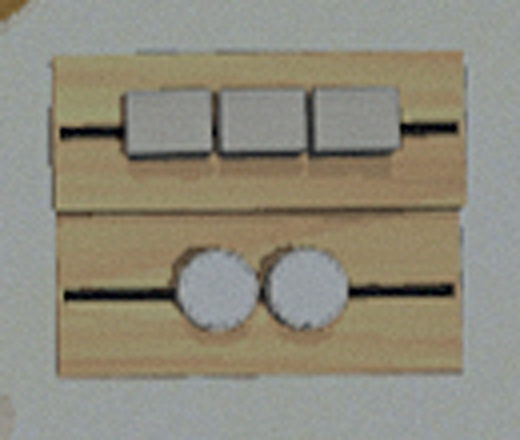

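```bash
cat > lid.py <<'E'
from h import *
command_gripper(0,20)
def P(t,w=.010): 
    p=rim(t,r=.18,h=.047,back=-(w+max(0,-.027*np.cos(t)))); return p
p=P(1.9); p[:2]+=TN*.05; p[2]=.40
move_ptp(p,down(YAW)); print(current_qpos().round(2))
p[2]=P(1.9)[2]; move_linear(p,rate=.2)
for t in np.r_[1.9:.2:-.14]:
    move_linear(P(t),rate=.09); f=current_wrist_force(); print(round(t,2),f.round(1))
    if np.linalg.norm(f)>20: break
print(current_time_s(),current_ee_pos()); save('top','top9.png'); save('scene','scene9.png')
E
python3 lid.py
```

```text
[-0.75  0.45 -0.17  1.14  0.08  1.56 -0.78]
1.9 [-0.5  0.3 -0.6]
1.76 [-0.1 -0.2 -0.7]
1.62 [-0.4  0.3  0.1]
1.48 [-0.7  0.4  0.2]
1.34 [-0.7  0.4  0.2]
1.2 [ 0.1 -0.2  0.6]
1.06 [ 0.4  0.1 -0.4]
0.92 [ 0.2  0.3 -0.1]
0.78 [0.5 0.3 0.3]
0.64 [-0.8 -0.1 -0.3]
0.5 [ 0.1 -0.1 -0.2]
0.36 [-0.1 -0.  -0.3]
0.22 [-0.5 -0.3  0.3]
81.4417 [0.51346565 0.17400043 0.11893664]
```

Run:
```python
from h import *
c=load('scene9')['img'][:,:,::-1]
cv2.imwrite('pics/crop8.png',cv2.convertScaleAbs(cv2.resize(c[60:270,330:530],None,fx=2.8,fy=2.8,interpolation=cv2.INTER_CUBIC),alpha=1.5))
```

```text
(no output)
```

View pics/crop8.png

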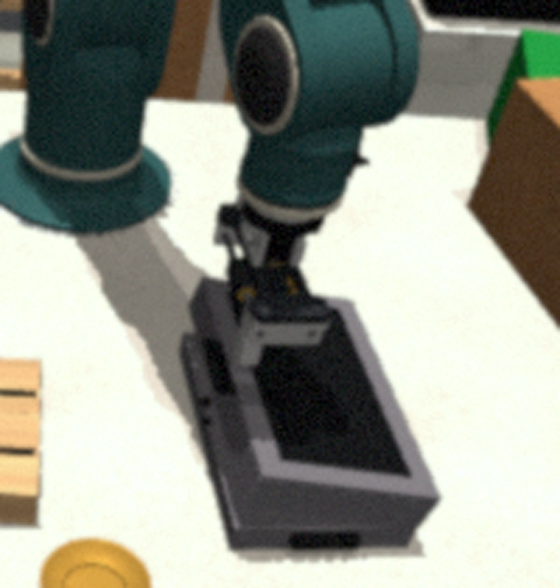

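Run:
```python
from h import *
move_linear(rim(.12,r=.178,h=.047,back=-.004),rate=.06); print(current_wrist_force().round(1))
p=rim(.08,r=.178,h=.047,back=-.004); pk=0
for z in np.arange(p[2],.066,-.002):
    p[2]=z; move_linear(p,rate=.03); f=current_wrist_force()[2]; a=current_ee_pos()[2]; print(round(z,4),round(a,4),round(f,1))
    if f>22: break
    if z<.0815 and f>9: break
p[2]=.2; move_linear(p,rate=.2); move_ptp(np.array([.40,0,.40]),down(SY)); dwell(.5)
save('scene','scene10.png'); c=save('top','top10.png'); print(current_time_s())
s=load('scene10')['img'][:,:,::-1]
cv2.imwrite('pics/crop9.png',cv2.convertScaleAbs(cv2.resize(s[130:290,170:520],None,fx=2.2,fy=2.2,interpolation=cv2.INTER_CUBIC),alpha=1.4))
```

```text
[0.8 0.1 0.1]
0.0951 0.0949 0.0
0.0931 0.0931 1.3
0.0911 0.0911 -0.0
0.0891 0.0889 0.1
0.0871 0.0868 -1.3
0.0851 0.0848 0.8
0.0831 0.0829 0.2
0.0811 0.0812 4.3
0.0791 0.0807 33.6
86.875
```

View pics/crop9.png

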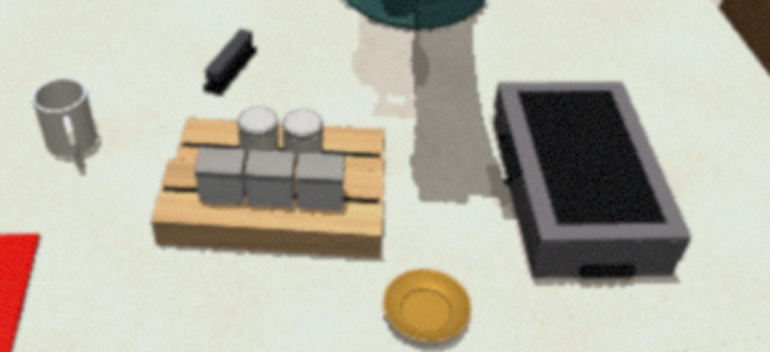

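Run:
```python
from h import *
a=load('top8')['img'].astype(int); c=camera('top'); b=c['img'].astype(int)
for n,(r,s) in {'rows':(slice(155,230),slice(300,380)),'plate':(slice(108,150),slice(248,290)),'mug':(slice(190,240),slice(425,470)),'stapler':(slice(255,310),slice(360,392))}.items(): print(n,np.abs(a-b)[r,s].mean().round(2))
t,r=load('top8')['img'].max(2),c['img'].max(2)
w=r[150:235,295:385]; _,s,_,l=cv2.minMaxLoc(cv2.matchTemplate(w,t[155:230,300:380],cv2.TM_CCOEFF_NORMED)); print(s,l)
e=rim(0,h=.047); print(np.round(proj(load('scene10'),e),1))
sign_off()
```

```text
rows 3.44
plate 3.44
mug 3.42
stapler 3.8
0.9906865358352661 (5, 5)
[404.7 198.4]
the job is handed in; nothing more can be done
```

The job is handed in: three tins are in a row on the upper step and two cans on the lower step, each row on its rubber strip. The case lid is pressed down to its fully shut height, and the plate, mug and stapler did not move; one can that was knocked aside in the case mid-run was found again and placed normally.

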